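# Mount the pink grinding stone in the collet chuck

## Task

Take the pink cylindrical grinding stone from the wooden stand and set it shank down into the mouth of the collet chuck, fully home with its steel collar flat on the chuck's face. Then swing the red-knobbed lever of the chuck's nut clockwise (seen from above) until it stops, so that the collet grips the shank, and let go.

Things in the scene. Friction and masses are not known exactly. Their poses are not given: they have to be found in the camera images.
- pink_head (a point): Centre of the wanted bit's pink head: upright cylinder 36 mm wide, 52 tall; grasp here. Steel collar (52 wide, 8 thick) has its underside 36 mm below; 16 mm shank, tip 72 below. 0.25 kg. Starts upright, collar on the fixed 50 mm high stand, shank in a plain hole. z up; x at the start along the row of three bits, 85 mm apart (others: green ball, white cone), so there is room to close along y.
- mouth (a point): Centre of the chuck's mouth, level with its flat face, 100 mm above the bench; z up. Funnel 40 mm wide, narrowing to a 25 mm bore 14 mm down; 50 mm deep in all. The collar lies on the steel ring (56 mm wide) round it: pink_head is then 36 mm above this point. Jaws in the bore close as the nut turns; open at the start. Fixed grey block below: 120 x 120 x 45 mm.
- knob (a point): Centre of the red knob on the end of the nut's lever: upright cylinder 18 mm wide, 50 tall, free to grasp from above; fixed to the lever. It moves level on a circle of radius 115 mm about the vertical axis through mouth, 12.5 mm higher than mouth. Below it the steel lever bar (9 mm thick) runs in to the nut. It starts on the chuck's side away from the stand.
- nut (a joint): Angle of the collet nut and its lever, rad: 0 fully open, growing as the lever turns clockwise seen from above, firm stop at 1.35; starts at 0 to 0.15. The jaws meet the shank at about 1.1 and squeeze it from there on. It stays where it is left; the knob needs about 4 to 8 N sideways.
There are look-alikes about, which are no part of the job. Leave any purple look-alike of the part that bears pink_head alone.

How it is judged:
By the outcome, as a careful person would: the job done as asked, in the order asked, and still so for the second after the job is handed in, with the robot touching nothing.
It also fails if it takes over 56 s, if anything falls off the work surface, if the arm or the gripper's body presses on something with over 40 N, if the wrist force passes 120 N, or if a joint passes its speed limit or range.

## Robot

A 7-joint arm with a two-finger parallel gripper is mounted at the origin on the work surface. World frame = base frame: x ahead of the robot, y to its left, z up, the work surface at z = 0. Lengths are in mm, angles in rad, forces in N, time in s.
With the tool pointing down it reaches from about 400 to 925 mm from the base axis. Payload 4.1 kg.
Tool frame: the origin (TCP) lies at the very end of the fingers, on their centre line; the grasp point (between the pads) lies 19 mm behind it; z points along the fingers, y is the line along which they close (so a half turn about z gives the same grasp; the last joint's range is limited). The gripper opens to 85 mm and grips with 20 to 120 N. Pads are 22 mm wide; open, the fingers measure 114 mm over their backs; the gripper's body (76 mm by 85 mm) begins 54 mm behind the grasp point. The pads swing forward as they close: fully open they stand 13 mm farther back than shut.
Start: joints at [-1.254, 0.398, 0.045, 1.537, -0.019, 1.207, -0.051], TCP at [262.533, 594.66, 231.347] pointing down, gripper open.
Joint ranges: [-2.82, 2.82], [-0.49, 2.23], [-1.37, 1.46], [0, 2.46], [-1.36, 4.5], [0.23, 2], [-2.94, 2.94]. Speed limits (rad/s): [2.57, 2.57, 3.14, 3.14, 3.14, 3.14, 3.14].

## Interface

Orientations are given as [roll, pitch, yaw] about the fixed x, y, z axes, in that order (R = Rz(yaw) Ry(pitch) Rx(roll)).
In Python, from station import * gives the robot as it stands. The module is installed in compiled form; this text tells all that it offers.
- The arm moves only by the tool jog_arm, never from a script. Its argument "moves" is one flat list of numbers, 5 for each row, row after row: the finger opening in m, from 0 to 0.0854, then the shift along the world's x, y, z in m, then the turn about the world's z in rad. A call has 1 to 8 rows; each row shifts and turns the commanded pose from where the row before left it; what a row does not reach is not made up. A row lasts 1/8 s, in which the tool goes at most 62.5 mm and 10.7 degrees, less where a joint would pass 70% of its speed; a pose out of reach is approached as far as the arm can. A call with a gripper value outside its range is refused whole. The fingers move at their own pace and stop on an object; "newtons" is the grip in N (left out, the last holds). Time passes only in rows, so rows that do not move let the fingers close. It gives the time, the measured TCP pose, the force, the opening and the grip force at its end, in the units of the state.
- state(): the state, without advancing time (a new reading comes with each control period).
- snapshot(name): name is "scene" or "top"; returns a dict with "color" (420x560x3 uint8, red, green, blue), "depth" (420x560 float32, mm along the optical axis (not along the pixel's ray), 0 where there is no reading), "K" (3x3 intrinsics, pixels), "D" ([k1, k2, p1, p2, k3] as OpenCV has them; the pictures are not rectified), "R" (3x3) and "t" (3): a world point X has camera coordinates R X + t. Camera axes: x right, y down, z forward; pixel columns grow to the right and rows downward; lengths in mm; the calibration is good to about 2 mm. A picture is of the moment at which its call begins.
- finish_job(): hands the job in; it is judged then, once.
The state is a dict: "time": time; "joint_positions": joint angles; "joint_vel": joint speeds; "joint_torque": joint torques, N m; "ee_pos": TCP position; "eef_rot": TCP orientation; "wrist_force": force on the tool from outside, world axes, zero at the start; "ft_torque": the same for the moment, N m; "gripper_width": opening from 0.0 (shut) to 1.0 (fully open); "finger_force": force on a finger pad.
Only numpy, scipy, OpenCV 4.12 (cv2) and the standard library are available. Lean on these libraries where they do the work, as an engineer would, in place of code of your own. Each camera call takes 0.05 s, during which the arm holds its last target. There are 200 camera calls.

## Working session

There is one attempt and no reset: what is moved stays moved. The work goes in short steps, Python scripts to look and compute and a tool call to move; the robot and the scene stay as the last step left them, time stands still between calls to the robot, and variables do not carry over. Pictures are saved under pics/ and viewed, at most 10 in all, crops included, and the job is handed in when it is done.

Besides the shell and the picture viewer there is one more tool, called after "Request:" as a command line: name --argument value ..., lists and objects as JSON in quotes. jog_arm: Moves the arm, as the interface text tells. Its arguments: {"type":"object","properties":{"moves":{"type":"array"},"newtons":{"type":"number"}},"required":["moves"]}

```bash
mkdir -p pics; cat > h.py <<'E'
from station import *
import numpy as np, cv2
def snap(n,f):
    s=snapshot(n); np.savez('pics/'+f+'.npz',**s); cv2.imwrite('pics/'+f+'.png',s['color'][:,:,::-1]); return s
def cloud(s):
    h,w=s['depth'].shape; u,v=np.meshgrid(np.arange(w),np.arange(h))
    p=cv2.undistortPoints(np.stack([u,v],-1).reshape(-1,1,2).astype(float),s['K'],s['D']).reshape(h,w,2)
    d=s['depth'][...,None].astype(float)
    return (np.concatenate([p*d,d],-1)-s['t'])@s['R']
def crop(s,f,x0,y0,x1,y1,k):
    cv2.imwrite('pics/'+f+'.png',cv2.resize(s['color'][y0:y1,x0:x1,::-1],None,fx=k,fy=k,interpolation=cv2.INTER_CUBIC))
E
python3 - <<'E'
from h import *
a=snap('scene','s1');b=snap('top','t1')
print(state()); print(a['R'],a['t'],b['R'],b['t'],b['K'])
E
```

```text
{'time': 0.1, 'joint_positions': array([-1.2539954 ,  0.3991335 ,  0.04498725,  1.53775411, -0.01872116,
        1.20691703, -0.05072739]), 'joint_vel': array([ 5.24992445e-04, -3.48698287e-03, -7.51603544e-04, -2.20995908e-03,
        1.36558102e-04,  5.58158609e-04, -3.32012582e-05]), 'joint_torque': array([ 3.96121890e-03, -4.76258683e+01,  1.37046475e+00, -2.54950476e+01,
        1.20268174e-02,  4.97917965e-03,  4.36911051e-06]), 'ee_pos': array([262.26116351, 594.11276121, 230.35631292]), 'eef_rot': array([-3.13980353e+00,  8.55060794e-05,  2.72591412e+00]), 'wrist_force': array([-0.6965133 , -0.96868977, -0.14501772]), 'ft_torque': array([-0.01480368,  0.02827424,  0.01002178]), 'finger_force': 0.0, 'gripper_width': 1.0005667957511952}
[[ 0.17294615  0.98482213  0.01466276]
 [ 0.55738561 -0.08558778 -0.8258305 ]
 [-0.8120412   0.15099702 -0.56372776]] [ -33.78820508 -196.87257532 1565.47175963] [[ 0.00139766 -0.99993851  0.01100128]
 [-0.98423763 -0.00332108 -0.17681983]
 [ 0.17684549 -0.01058074 -0.98418175]] [-54.93630372 521.22105254 935.95520832] [[468.30434144   0.         276.60099961]
 [  0.         468.30434144 210.98997243]
 [  0.           0.           1.        ]]
```

View pics/s1.png

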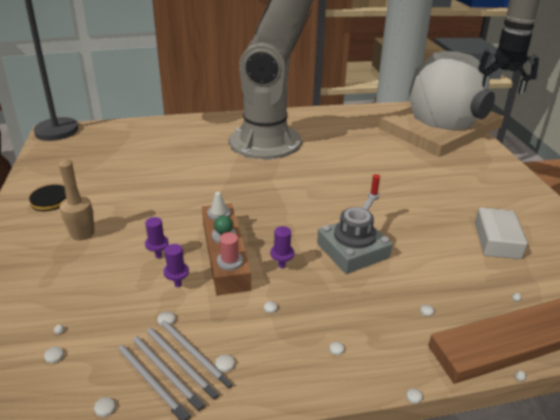

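View pics/t1.png

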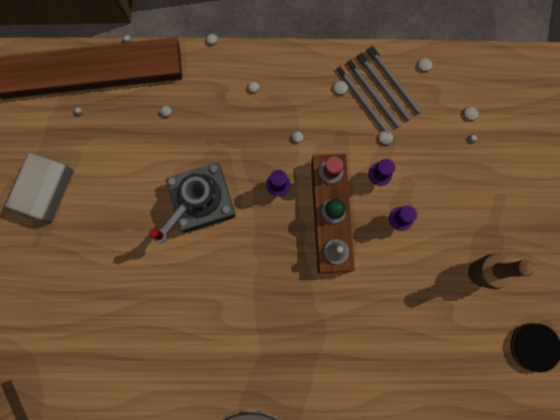

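The scene view shows the pink head at (230,248) on the stand, with the chuck at (356,225) and the red knob at (375,185). In the top view these are at (334,167), (196,190) and (156,233). The three purple look-alikes at top (279,183), (382,172) and (404,217) stand on the bench and are not part of the job. Only the pink cylinder on the stand fits the description. Next I measure and make a crop to confirm.

```bash
cat >> h.py <<'E'
def fitc(P,r):
    from scipy.optimize import least_squares
    c0=P[:,:2].mean(0); return least_squares(lambda c:np.hypot(*(P[:,:2]-c).T)-r,c0,loss='soft_l1').x
def report(s):
    X=cloud(s); c=cv2.cvtColor(s['color'],cv2.COLOR_RGB2HSV).astype(int); H,S,V=c[...,0],c[...,1],c[...,2]; z=X[...,2]
    red=((H<8)|(H>170))&(S>120)&(V>70)&(s['depth']>0)&(z>60)
    n,l,st,ce=cv2.connectedComponentsWithStats(red.astype(np.uint8))
    for i in range(1,n):
        if st[i,4]>15:
            P=X[l==i]; zt=np.percentile(P[:,2],95); T=P[P[:,2]>zt-4]
            print('red',ce[i].round(),st[i,4],'ztop',zt.round(1),'topmean',T.mean(0).round(1),'mean',P.mean(0).round(1),'mid',((T.min(0)+T.max(0))/2).round(1))
    return X
E
python3 - <<'E'
from h import *
for f in ['s1','t1']:
    s=dict(np.load(f'pics/{f}.npz')); X=report(s)
    if f=='t1':
        x=X[150:235,155:240].reshape(-1,3); x=x[x[:,2]>0]
        print(np.histogram(x[:,2],bins=np.arange(0,140,5)))
        T=x[(x[:,2]>96)&(x[:,2]<106)]; print('ring',len(T),T.mean(0),T.min(0),T.max(0),fitc(T,24))
        st=X[150:275,310:356].reshape(-1,3); st=st[abs(st[:,2]-50)<4]; r=cv2.minAreaRect(st[:,:2].astype(np.float32)); print('stand',r)
    if f=='s1':crop(s,'c1',130,160,430,310,2.6)
E
```

```text
red [375. 184.] 123 ztop 136.9 topmean [468.2 178.5 136.2] mean [470.9 177.7 117. ] mid [468.3 178.6 136.9]
red [334. 165.] 221 ztop 112.8 topmean [ 604.8 -167.1  110.6] mean [ 604.8 -167.3  110.3] mid [ 604.8 -167.6  111.8]
red [154. 232.] 70 ztop 138.4 topmean [464.6 180.8 136.2] mean [464.  179.8 134.7] mid [464.4 181.5 137.1]
(array([ 603,   23,   28,   27,   21,   35,   22,  108, 1070,  305,  190,
        254,   16,   54,   55,   32,  148,  247,  235,  502,   34,    3,
          4,    0,    6,    3,    9]), array([  0,   5,  10,  15,  20,  25,  30,  35,  40,  45,  50,  55,  60,
        65,  70,  75,  80,  85,  90,  95, 100, 105, 110, 115, 120, 125,
       130, 135]))
ring 418 [553.05056586 111.17550905  98.04960682] [465.35592387  76.19834149  96.00300481] [587.78582481 173.06233232 105.85254912] [553.5173571  110.48900113]
stand ((521.1651611328125, -171.7196044921875), (248.43548583984375, 72.60956573486328), 2.6621341705322266)
```

View pics/c1.png

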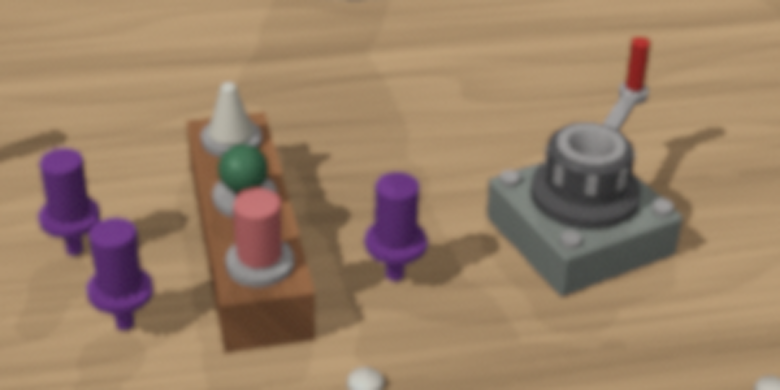

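Crop shows the pink cylinder (px 258,230 in the crop) on its steel collar in the wooden stand, so it is the wanted bit. Now I refine the mouth, the row direction and the distance to the purple neighbours.

```bash
python3 - <<'E'
from h import *
for f in ['s1','t1']:
    s=dict(np.load(f'pics/{f}.npz')); X=cloud(s).reshape(-1,3)
    d=np.hypot(X[:,0]-554,X[:,1]-109)
    T=X[(d<36)&(X[:,2]>95)&(X[:,2]<104)]
    r=cv2.minEnclosingCircle(T[:,:2].astype(np.float32)); print(f,'ring',len(T),T.mean(0).round(1),((T.min(0)+T.max(0))/2).round(1),np.ptp(T,axis=0).round(1),r,fitc(T,24).round(1))
    c=cv2.cvtColor(s['color'],cv2.COLOR_RGB2HSV).astype(int);H=c[...,0].ravel();S=c[...,1].ravel()
    m=(H>120)&(H<150)&(S>100)&(X[:,2]>20)
    n,l,st,ce=cv2.connectedComponentsWithStats(m.reshape(420,560).astype(np.uint8))
    for i in range(1,n):
        if st[i,4]>40:P=X[l.ravel()==i];print('purple',P.mean(0).round(),P[:,2].max(),((P.min(0)+P.max(0))/2).round())
    m=(H>50)&(H<90)&(S>100)&(X[:,2]>60);P=X[m];print('green',P.mean(0).round(1))
crop(s,'c2',140,150,250,255,5.5)
E
```

```text
s1 ring 340 [558.6 108.7  97.8] [557.  109.7  98.7] [65.7 69.4  7.5] ((557.3068237304688, 109.72669219970703), 35.556522369384766) [559.  108.7]
purple [ 578. -293.   72.] 720.4119376814656 [ 941. -279.  370.]
purple [598. -59.  71.] 720.4119376814656 [ 978. -127.  371.]
green [ 535.7 -171.    89.3]
t1 ring 531 [553.9 111.   97.5] [554.9 110.5  98.6] [66.3 68.7  7.2] ((553.7926635742188, 109.98825073242188), 35.00690841674805) [553.6 110.7]
purple [ 599. -271.   75.] 1013.9166235983432 [ 488. -171.  526.]
purple [573. -56.  81.] 1013.9166235983432 [472. -57. 525.]
purple [ 504. -309.   79.] 1013.9166235983432 [ 440. -190.  526.]
green [ 517.1 -168.9  101.8]
```

View pics/c2.png

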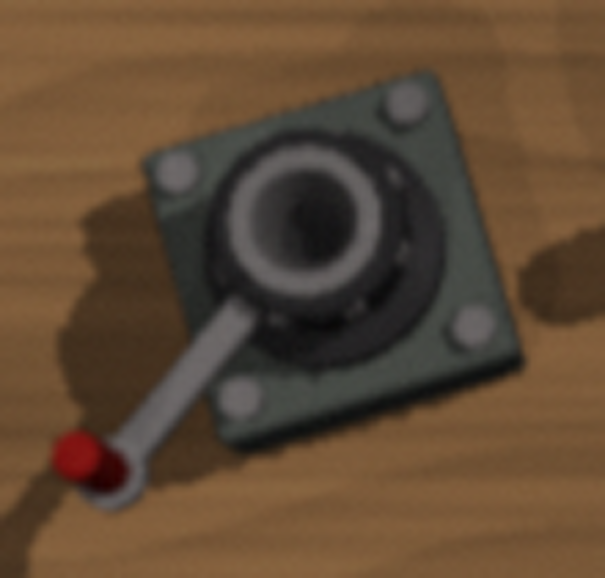

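The crop shows the light ring centred at about (305,221), which is full pixel (195.4,190.1). The knob top is at (78,457), which is (154.1,233). I project these onto their known heights.

```bash
cat >> h.py <<'E'
def onz(s,u,v,z):
    p=cv2.undistortPoints(np.array([[[u,v]]],float),s['K'],s['D'])[0,0]
    r=s['R'].T@np.r_[p,1]; o=-s['R'].T@s['t']; return (o+r*(z-o[2])/r[2]).round(1)
E
python3 - <<'E'
from h import *
s=dict(np.load('pics/t1.npz'))
m=onz(s,195.4-.1,190.1,100);k=onz(s,154.1,233,137.5);print(m,k,np.hypot(*(k-m)[:2]))
crop(s,'c3',310,145,360,190,10)
s=dict(np.load('pics/s1.npz'));m=onz(s,130+592/2.6,160+144/2.6,100);k=onz(s,130+640/2.6,160+42/2.6,137.5);print(m,k,np.hypot(*(k-m)[:2]), onz(s,130+259/2.6,160+203/2.6,112))
E
```

```text
[553.6 109.3 100. ] [462.1 178.  137.5] 114.42001573151438
[560.3 110.5 100. ] [470.8 178.2 137.5] 112.22094278698601 [ 611.  -165.6  112. ]
```

View pics/c3.png

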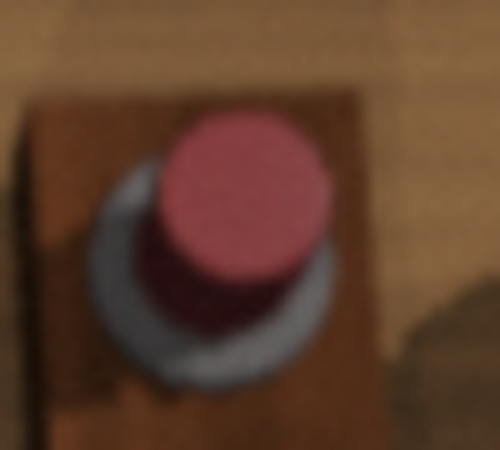

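Request:
jog_arm --moves '[0.07,0.04,-0.05,0.0,0.1,0.07,0.045,-0.05,0.0,0.1,0.07,0.045,-0.05,0,0.1,0.07,0.045,-0.05,0,0.11]' --newtons 60

```text
time: 0.6
ee_pos: [427.9, 404.7, 231.0]
eef_rot: [-3.141, -0.0, 3.14]
wrist_force: [1.6, 0.4, 0.9]
gripper_width: 0.823
finger_force: 0.0
```

```bash
python3 - <<'E'
from h import *
s=dict(np.load('pics/t1.npz')); print(onz(s,334.4,164.5,112))
E
```

```text
[ 604.3 -168.3  112. ]
```

Request:
jog_arm --moves '[0.07,0.03,-0.06,0,0,0.07,0.03,-0.05,0,0,0.07,0.03,-0.05,0,0,0.07,0.03,-0.05,0,0,0.07,0.02,-0.05,0,0,0.07,0.02,-0.05,0,0,0.07,0.015,-0.05,0,0,0.07,0.005,-0.05,0,0]'

```text
time: 1.6
ee_pos: [605.3, -1.1, 230.8]
eef_rot: [-3.141, -0.0, 3.136]
wrist_force: [0.4, -0.8, -0.2]
gripper_width: 0.817
finger_force: 0.0
```

Request:
jog_arm --moves '[0.07,0.001,-0.05,-0.01,0,0.07,0,-0.05,-0.02,0,0.07,0,-0.05,-0.02,0,0.07,0,-0.016,-0.03,0,0.07,0,0,-0.02,0,0.07,0,0,0,0]'

```text
time: 2.35
ee_pos: [604.2, -165.0, 129.1]
eef_rot: [3.14, -0.005, 3.136]
wrist_force: [-0.6, -0.1, 0.2]
gripper_width: 0.824
finger_force: 0.0
```

```bash
python3 - <<'E'
from h import *
s=snap('scene','s2');t=snap('top','t2')
print(state()['ee_pos'])
a=cv2.resize(s['color'][140:310,150:320],None,fx=2.3,fy=2.3,interpolation=2);b=cv2.resize(t['color'][90:260,250:420],None,fx=2.3,fy=2.3,interpolation=2)
cv2.imwrite('pics/c4.png',np.hstack([a,b])[:,:,::-1])
E
```

```text
[ 606.2687034  -165.02625177  131.68039434]
```

View pics/c4.png

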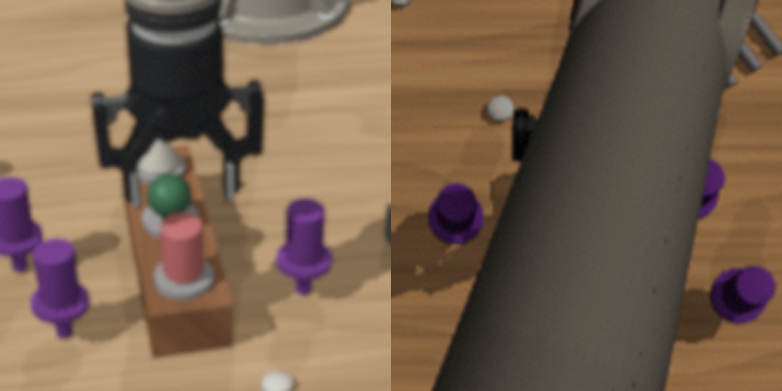

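```bash
python3 - <<'E'
from h import *
s=dict(np.load('pics/s2.npz'))
P=np.array([[606.,-200,131],[606,-130,131],[606,-165,131],[606,-167,112]])
q=cv2.projectPoints(P,cv2.Rodrigues(s['R'])[0],s['t'],s['K'],s['D'])[0][:,0]
print(q.round(1),((q-[150,140])*2.3).round(0))
X=cloud(s)
for u,v in [(208,222),(251,221),(209,218),(250,217),(230,242)]: print(u,v,X[v,u].round(1))
E
```

```text
[[211.1 230.4]
 [247.3 227. ]
 [229.3 228.7]
 [228.6 236.6]] [[141. 208.]
 [224. 200.]
 [182. 204.]
 [181. 222.]]
208 222 [ 614.8 -204.8  157.8]
251 221 [ 609.6 -123.1  147.3]
209 218 [ 618.  -202.5  169.1]
250 217 [ 616.3 -125.7  161.7]
230 242 [ 622.4 -166.   111.3]
```

Gripper is centred over the pink head: fingertips at crop x 135 and 232, head at 183. Depth agrees on x. Descend and grip.

Request:
jog_arm --moves '[0.07,0.001,-0.001,-0.03,0,0.07,0,0,-0.034,0,0.07,0,0,0,0,0.02,0,0,0,0,0.02,0,0,0,0,0.02,0,0,0,0,0.02,0,0,0,0,0.02,0,0,0,0]' --newtons 60

```text
time: 3.45
ee_pos: [608.7, -166.9, 69.7]
eef_rot: [-3.141, 0.004, 3.136]
wrist_force: [0.1, 0.4, 6.1]
gripper_width: 0.405
finger_force: 59.8
```

Request:
jog_arm --moves '[0.02,0,0,0.02,0,0.02,0,0,0.03,0,0.02,0,0,0.04,0,0.02,0,0.02,0.04,0,0.02,-0.01,0.04,0,0,0.02,-0.01,0.045,0,0,0.02,-0.01,0.045,0,0,0.02,-0.01,0.045,0,0]'

```text
time: 4.45
ee_pos: [565.8, 29.9, 198.1]
eef_rot: [3.141, -0.0, 3.136]
wrist_force: [0.1, -0.4, -2.9]
gripper_width: 0.401
finger_force: 60.6
```

Request:
jog_arm --moves '[0.02,-0.01,0.045,0,0,0.02,0,0.035,0,0,0.02,0,0.002,0,0,0.02,0,0,0,0,0.02,0,0,0,0]'

```text
time: 5.08
ee_pos: [557.0, 108.6, 197.6]
eef_rot: [-3.141, -0.0, 3.133]
wrist_force: [-0.3, -0.0, -2.9]
gripper_width: 0.409
finger_force: 60.7
```

```bash
python3 - <<'E'
from h import *
s=snap('scene','s3');t=snap('top','t3')
print(state()['ee_pos'],state()['gripper_width'])
a=cv2.resize(s['color'][120:280,290:430],None,fx=2.8,fy=2.8,interpolation=2);b=cv2.resize(t['color'][110:270,120:260],None,fx=2.8,fy=2.8,interpolation=2)
cv2.imwrite('pics/c5.png',np.hstack([a,b])[:,:,::-1])
E
```

```text
[557.03418144 109.02797133 197.48071885] 0.4070573436553027
```

View pics/c5.png

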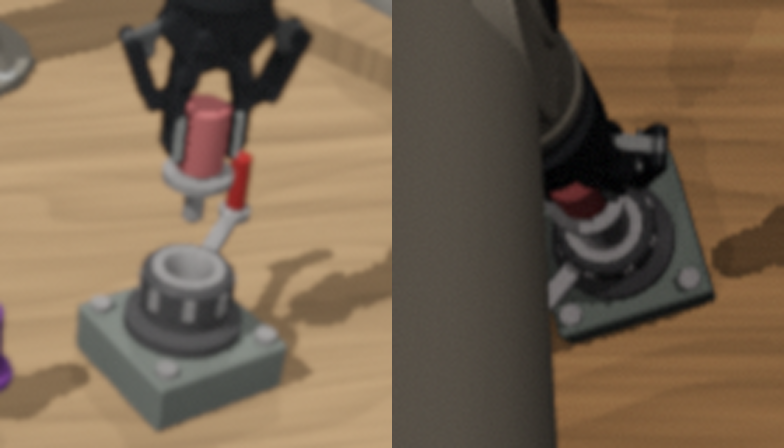

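```bash
python3 - <<'E'
from h import *
for f,o in [('s3',(290,120)),('t3',(120,110))]:
    s=dict(np.load(f'pics/{f}.npz'))
    P=np.array([[557.,109,142],[557,109,100],[557,109,186],[567,109,142],[557,119,142]])
    q=cv2.projectPoints(P,cv2.Rodrigues(s['R'])[0],s['t'],s['K'],s['D'])[0][:,0]
    print(((q-o)*2.8).round(0)+([392,0] if f=='t3' else 0))
crop(dict(np.load('pics/t3.npz')),'c6',165,150,245,210,9)
E
```

```text
[[192. 219.]
 [186. 265.]
 [199. 168.]
 [196. 226.]
 [205. 217.]]
[[594. 206.]
 [603. 220.]
 [582. 190.]
 [594. 192.]
 [579. 206.]]
```

View pics/c6.png

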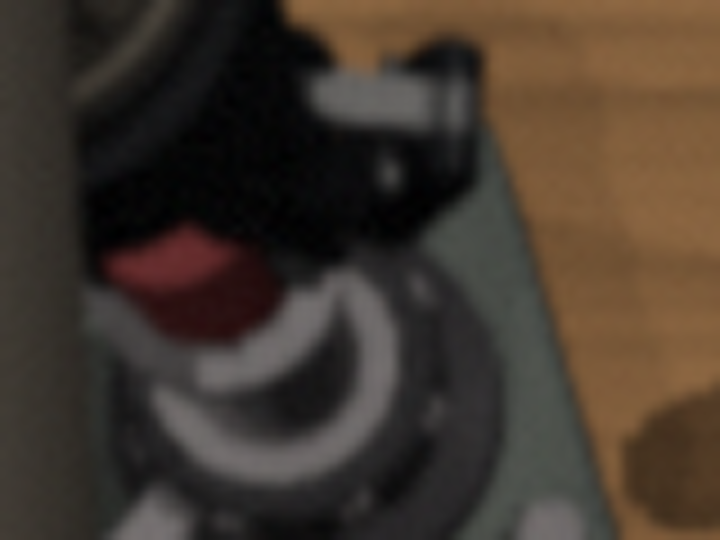

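The tip at (193,220) is within about 2 mm of the mouth axis at (189,266). I shift slightly and lower.

Request:
jog_arm --moves '[0.02,-0.001,0.001,-0.02,0,0.02,0,0,-0.02,0,0.02,0,0,-0.015,0,0.02,0,0,-0.008,0,0.02,0,0,-0.006,0,0.02,0,0,0,0]'

```text
time: 5.92
ee_pos: [556.0, 111.5, 128.2]
eef_rot: [3.142, -0.0, 3.136]
wrist_force: [0.4, 0.0, -2.0]
gripper_width: 0.408
finger_force: 60.7
```

Request:
jog_arm --moves '[0.02,0,-0.0005,-0.004,0,0.02,0,0,-0.002,0,0.02,0,0,-0.002,0,0.02,0,0,-0.001,0,0.02,0,0,0,0]'

```text
time: 6.55
ee_pos: [555.9, 111.1, 119.8]
eef_rot: [3.141, -0.0, 3.136]
wrist_force: [-1.9, -0.6, 1.0]
gripper_width: 0.407
finger_force: 60.9
```

Request:
jog_arm --moves '[0.02,0,0,-0.001,0,0.02,0,0,-0.001,0,0.02,0,0,0,0]'

```text
time: 6.92
ee_pos: [555.9, 111.1, 119.7]
eef_rot: [3.141, -0.0, 3.136]
wrist_force: [-6.5, -2.0, 13.3]
gripper_width: 0.405
finger_force: 62.2
```

Request:
jog_arm --moves '[0.065,0,0,0.001,0,0.065,0,0,0,0,0.065,0,0,0,0,0.065,0,0,0.02,0,0.065,0,0,0.04,0,0.065,0,0,0.04,0,0.06,-0.04,0.03,0.0,-0.15,0.06,0,0,0,-0.15]'

```text
time: 7.92
ee_pos: [513.7, 144.1, 218.5]
eef_rot: [3.14, -0.002, 2.836]
wrist_force: [0.7, -0.3, -0.1]
gripper_width: 0.705
finger_force: 0.0
```

```bash
python3 - <<'E'
from h import *
s=snap('scene','s4');t=snap('top','t4')
r=state();print(r['ee_pos'],r['eef_rot'],r['joint_positions'].round(2),r['wrist_force'])
report(s);report(t)
a=cv2.resize(s['color'][120:280,290:430],None,fx=2.8,fy=2.8,interpolation=2);b=cv2.resize(t['color'][110:270,120:260],None,fx=2.8,fy=2.8,interpolation=2)
cv2.imwrite('pics/c7.png',np.hstack([a,b])[:,:,::-1])
E
```

```text
[515.59670561 141.65407003 218.38831828] [3.14128850e+00 2.70321878e-04 2.83750845e+00] [-0.58  0.21  0.27  1.83 -0.06  1.11  0.98] [-0.39402327  0.12629505  0.50079971]
red [375. 184.] 121 ztop 136.0 topmean [467.3 178.3 135.1] mean [470.6 177.6 116.7] mid [465.6 178.6 135. ]
red [190. 183.] 220 ztop 162.5 topmean [553.8 110.2 161.4] mean [554.7 109.2 159.4] mid [538.2 102.  240.1]
red [154. 232.] 69 ztop 138.0 topmean [464.  179.9 136.2] mean [464.1 179.4 134.6] mid [464.3 180.2 137.3]
```

View pics/c7.png

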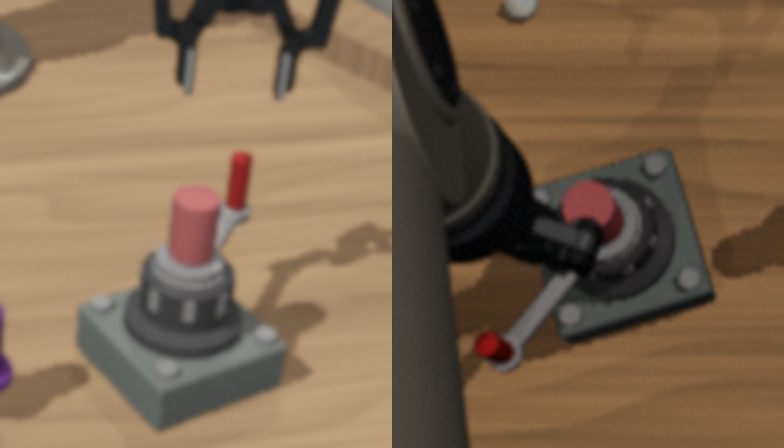

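The bit is seated: collar flat on the ring, head top at z≈162. Now the knob at about (465,178.5).

Request:
jog_arm --moves '[0.06,-0.025,0.019,0,-0.17,0.06,-0.025,0.018,0,-0.178,0.06,0,0,-0.03,0,0.06,0,0,-0.04,0,0.06,0,0,-0.03,0,0.06,0,0,-0.018,0,0.06,0,0,0,0]'

```text
time: 8.9
ee_pos: [465.3, 177.0, 98.9]
eef_rot: [-3.138, -0.001, 2.489]
wrist_force: [0.2, 0.1, 0.2]
gripper_width: 0.698
finger_force: 0.0
```

Request:
jog_arm --moves '[0.005,0,0,0,0,0.005,0,0,0,0,0.005,0,0,0,0,0.005,0,0,0,0,0.005,0,0,0,0]' --newtons 40

```text
time: 9.52
ee_pos: [466.8, 178.5, 101.4]
eef_rot: [3.14, 0.001, 2.488]
wrist_force: [-0.2, -0.3, 5.8]
gripper_width: 0.195
finger_force: 39.0
```

```bash
python3 -c "
import numpy as np
t=2.487-0.16*np.arange(10);p=113*np.c_[np.cos(t),np.sin(t)]
print(np.diff(p,axis=0).round(1), (p+[556,110]).round(1))"
```

```text
[[12.1 13.4]
 [14.1 11.3]
 [15.7  8.9]
 [16.9  6.3]
 [17.7  3.5]
 [18.   0.7]
 [17.9 -2.2]
 [17.3 -5.1]
 [16.3 -7.8]] [[466.4 178.8]
 [478.5 192.2]
 [492.5 203.5]
 [508.3 212.4]
 [525.2 218.7]
 [542.9 222.2]
 [560.9 222.9]
 [578.9 220.7]
 [596.2 215.6]
 [612.5 207.8]]
```

Request:
jog_arm --moves '[0.005,0.012,0.0134,0,-0.16,0.005,0.0141,0.0113,0,-0.16,0.005,0,0,0,0]'

```text
time: 9.9
ee_pos: [494.0, 203.9, 101.4]
eef_rot: [3.138, 0.001, 2.168]
wrist_force: [1.2, 0.4, 6.0]
gripper_width: 0.203
finger_force: 40.0
```

Following well with low side forces.

Request:
jog_arm --moves '[0.005,0.0157,0.0089,0,-0.16,0.005,0.0169,0.0063,0,-0.16,0.005,0.0177,0.0035,0,-0.16,0.005,0,0,0,0]'

```text
time: 10.4
ee_pos: [544.3, 221.8, 101.4]
eef_rot: [3.138, -0.001, 1.687]
wrist_force: [1.3, -0.6, 5.5]
gripper_width: 0.201
finger_force: 40.0
```

Request:
jog_arm --moves '[0.005,0.018,0.0007,0,-0.16,0.005,0.0179,-0.0022,0,-0.16,0.005,0.0087,-0.002,0,-0.08,0.005,0,0,0,0]'

```text
time: 10.9
ee_pos: [587.4, 217.6, 101.4]
eef_rot: [3.141, -0.0, 1.288]
wrist_force: [-2.4, -1.1, 6.8]
gripper_width: 0.201
finger_force: 40.2
```

Request:
jog_arm --moves '[0.005,0.0044,-0.0014,0,-0.04,0.005,0.0043,-0.0016,0,-0.04,0.005,0,0,0,0]'

```text
time: 11.28
ee_pos: [594.6, 215.2, 101.4]
eef_rot: [-3.139, 0.0, 1.209]
wrist_force: [-4.5, -0.1, 9.0]
gripper_width: 0.201
finger_force: 40.5
```

Request:
jog_arm --moves '[0.005,0.0028,-0.0011,0,-0.025,0.005,0.0028,-0.0011,0,-0.02,0.005,0,0,0,0]'

```text
time: 11.65
ee_pos: [596.5, 214.3, 101.2]
eef_rot: [-3.131, 0.002, 1.166]
wrist_force: [-12.7, 1.2, 15.7]
gripper_width: 0.2
finger_force: 42.0
```

Request:
jog_arm --moves '[0.005,0.003,-0.0012,0,0,0.005,0.003,-0.0012,0,0,0.005,0,0,0,0,0.005,0,0,0,0]'

```text
time: 12.15
ee_pos: [596.4, 214.3, 101.0]
eef_rot: [-3.118, 0.005, 1.169]
wrist_force: [-27.1, 2.4, 24.8]
gripper_width: 0.2
finger_force: 46.9
```

Firm stop reached: no motion at 27 N. I ease off, release and rise.

Request:
jog_arm --moves '[0.005,-0.004,0.0015,0.001,0,0.005,-0.003,0.001,0.001,0,0.04,0,0,0,0,0.05,0,0,0,0,0.05,0,0,0,0,0.05,0,0,0.02,0,0.05,0,0,0.05,0,0.05,0,0.02,0.06,0]'

```text
time: 13.15
ee_pos: [600.5, 230.1, 233.9]
eef_rot: [3.141, 0.002, 1.159]
wrist_force: [1.5, 0.5, 1.2]
gripper_width: 0.587
finger_force: 0.0
```

Request:
jog_arm --moves '[0.05,-0.05,0.05,0,0,0.05,-0.05,0.05,0,0,0.05,-0.05,0.05,0,0,0.05,-0.04,0.05,0,0,0.05,0,0,0,0]'

```text
time: 13.78
ee_pos: [423.8, 420.4, 232.7]
eef_rot: [-3.139, -0.003, 1.174]
wrist_force: [0.5, -0.7, -0.9]
gripper_width: 0.581
finger_force: 0.0
```

```bash
python3 - <<'E'
from h import *
s=snap('scene','s5');t=snap('top','t5')
r=state();print(r['ee_pos'],r['wrist_force'],r['time'])
report(s);report(t)
a=cv2.resize(s['color'][120:280,290:430],None,fx=2.8,fy=2.8,interpolation=2);b=cv2.resize(t['color'][110:270,120:260],None,fx=2.8,fy=2.8,interpolation=2)
cv2.imwrite('pics/c8.png',np.hstack([a,b])[:,:,::-1])
E
```

```text
[428.8121987  414.51171727 232.8982088 ] [ 0.23615971 -0.51942585 -0.37282853] 13.875
red [412. 215.] 148 ztop 136.7 topmean [595.5 217.5 135.5] mean [598.7 215.9 117.5] mid [595.8 217.9 135.6]
red [137. 167.] 54 ztop 137.4 topmean [591.2 218.7 135.6] mean [591.2 218.2 134.9] mid [591.9 218.7 136.5]
red [190. 183.] 258 ztop 162.2 topmean [553.4 110.5 160.4] mean [553.8 109.9 159.1] mid [553.1 110.3 161.4]
```

View pics/c8.png

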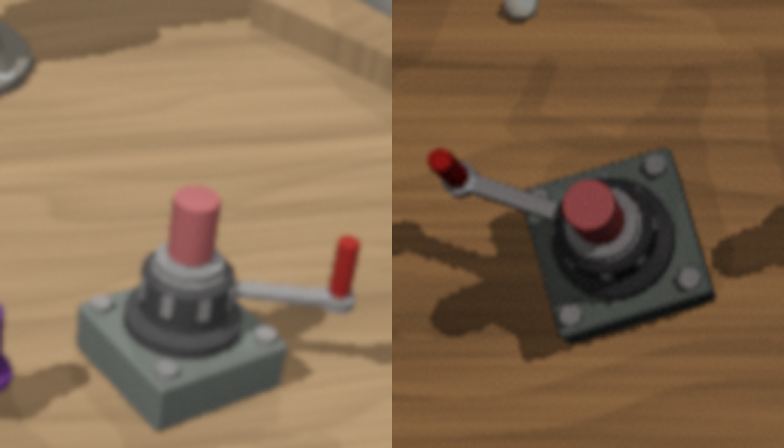

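The bit stays seated with its head top at z≈162, and the lever now points to the knob at about (594,217). By the pictures it turned about 1.25 rad, so I regrip the knob briefly to check that it is really still at its stop.

Request:
jog_arm --moves '[0.06,0.035,-0.045,0,0.06,0.06,0.045,-0.05,0,0,0.06,0.045,-0.05,0,0,0.06,0.041,-0.052,0,0,0.06,0,0,0,0,0.06,0,0,0,0]'

```text
time: 14.62
ee_pos: [586.7, 225.2, 232.2]
eef_rot: [3.141, -0.0, 1.219]
wrist_force: [-0.6, 1.0, 0.4]
gripper_width: 0.704
finger_force: 0.0
```

Request:
jog_arm --moves '[0.06,0.008,-0.008,-0.03,0.01,0.06,0,0,-0.04,0,0.06,0,0,-0.04,0,0.06,0,0,-0.018,0,0.06,0,0,0,0]'

```text
time: 15.25
ee_pos: [593.0, 219.7, 103.0]
eef_rot: [-3.14, 0.001, 1.234]
wrist_force: [-0.4, -0.3, 0.8]
gripper_width: 0.704
finger_force: 0.0
```

Request:
jog_arm --moves '[0.005,0,0,0,0,0.005,0,0,0,0,0.005,0,0,0,0,0.005,0,0,0,0,0.005,0,0,0,0]'

```text
time: 15.88
ee_pos: [593.8, 219.9, 105.3]
eef_rot: [-3.141, -0.002, 1.233]
wrist_force: [-2.2, -0.1, 5.0]
gripper_width: 0.197
finger_force: 38.8
```

Request:
jog_arm --moves '[0.005,0.0028,-0.001,0,0,0.005,0.0028,-0.001,0,0,0.005,0,0,0,0,0.005,0,0,0,0]'

```text
time: 16.38
ee_pos: [597.3, 218.9, 105.2]
eef_rot: [-3.136, -0.001, 1.234]
wrist_force: [-9.1, 1.5, 9.1]
gripper_width: 0.2
finger_force: 39.4
```

Request:
jog_arm --moves '[0.005,0.003,-0.001,0,0,0.005,0.003,-0.001,0,0,0.005,0,0,0,0,0.005,0,0,0,0]'

```text
time: 16.88
ee_pos: [598.3, 218.6, 105.1]
eef_rot: [-3.125, 0.001, 1.236]
wrist_force: [-20.3, 2.7, 17.9]
gripper_width: 0.198
finger_force: 41.8
```

Request:
jog_arm --moves '[0.005,0.003,-0.001,0,0,0.005,0.002,-0.001,0,0,0.005,0,0,0,0,0.005,0,0,0,0]'

```text
time: 17.38
ee_pos: [598.3, 218.6, 104.9]
eef_rot: [-3.114, 0.003, 1.238]
wrist_force: [-31.4, 4.3, 26.8]
gripper_width: 0.198
finger_force: 46.3
```

```bash
python3 - <<'E'
from h import *
s=snap('scene','s6');report(s);report(snap('top','t6'));print(state()['ee_pos'],state()['wrist_force'])
E
```

```text
red [411. 226.] 17 ztop 98.4 topmean [606.8 213.3  96.5] mean [606.4 213.7  94.7] mid [606.4 213.9  97.1]
red [140. 164.] 24 ztop 138.3 topmean [597.  213.1 136. ] mean [597.3 212.7 134.7] mid [596.2 213.3 136.7]
red [190. 183.] 264 ztop 162.1 topmean [553.3 110.1 160.3] mean [553.6 109.7 159. ] mid [552.9 109.7 161.1]
[598.29521451 218.60387363 104.9340033 ] [-30.8826238    4.30386511  26.06333082]
```

At the stop again: no motion between 20 and 31 N, knob at about 1.35. This time I unload in small watched steps.

Request:
jog_arm --moves '[0.005,-0.003,0.001,0,0,0.005,-0.003,0.001,0,0,0.005,0,0,0,0]'

```text
time: 17.85
ee_pos: [598.3, 218.6, 105.1]
eef_rot: [-3.128, -0.0, 1.236]
wrist_force: [-17.7, 3.4, 15.6]
gripper_width: 0.195
finger_force: 41.1
```

Request:
jog_arm --moves '[0.005,-0.001,0.0003,0,0,0.005,-0.001,0.0003,0,0,0.005,0,0,0,0]'

```text
time: 18.23
ee_pos: [598.4, 218.6, 105.1]
eef_rot: [-3.132, -0.001, 1.235]
wrist_force: [-12.0, 2.0, 12.3]
gripper_width: 0.201
finger_force: 40.2
```

Request:
jog_arm --moves '[0.005,-0.001,0.0003,0,0,0.005,0,0,0,0,0.025,0,0,0,0,0.025,0,0,0,0]'

```text
time: 18.73
ee_pos: [600.5, 217.5, 104.1]
eef_rot: [-3.139, -0.001, 1.234]
wrist_force: [-4.6, 2.6, 3.9]
gripper_width: 0.297
finger_force: 2.7
```

```bash
python3 - <<'E'
from h import *
report(snap('scene','s7'));report(snap('top','t7'));print(state()['ee_pos'],state()['wrist_force'],state()['gripper_width'])
E
```

```text
red [140. 164.] 28 ztop 136.7 topmean [597.7 214.2 135.1] mean [597.4 213.6 133.9] mid [597.4 214.5 135.9]
red [190. 183.] 264 ztop 162.6 topmean [553.2 110.8 160.4] mean [553.5 109.5 158.9] mid [552.9 110.5 161.1]
[600.4827241  217.46714059 104.00902765] [-4.61220106  1.78787438  4.22005613] 0.29076911161502683
```

Request:
jog_arm --moves '[0.05,0,0,0,0,0.05,0,0,0,0,0.05,0,0,0,0,0.05,0,0,0.02,0,0.05,0,0,0.05,0,0.05,0,0,0.055,0]'

```text
time: 19.58
ee_pos: [601.5, 215.6, 230.9]
eef_rot: [3.141, 0.0, 1.232]
wrist_force: [0.3, 0.0, 0.1]
gripper_width: 0.583
finger_force: 0.0
```

Request:
jog_arm --moves '[0.05,-0.05,0.05,0,0,0.05,-0.05,0.05,0,0,0.05,-0.05,0.05,0,0,0.05,-0.04,0.05,0,0,0.05,0,0,0,0,0.05,0,0,0,0]'

```text
time: 20.32
ee_pos: [430.7, 397.0, 229.8]
eef_rot: [3.14, -0.001, 1.233]
wrist_force: [0.9, -0.2, 1.4]
gripper_width: 0.585
finger_force: 0.0
```

```bash
python3 - <<'E'
from h import *
report(snap('scene','s8'));report(snap('top','t8'));print(state()['ee_pos'],state()['wrist_force'],state()['time'])
E
```

```text
red [412. 215.] 150 ztop 136.4 topmean [595.5 217.4 135.4] mean [598.8 215.9 117.6] mid [594.  218.  135.3]
red [137. 167.] 55 ztop 137.6 topmean [590.8 218.6 135.5] mean [591.1 218.6 134.5] mid [591.  218.7 135.9]
red [190. 183.] 260 ztop 162.5 topmean [552.9 109.6 160.5] mean [553.7 109.8 159.1] mid [552.9 109.7 161.6]
[431.63900837 395.67294754 229.49366487] [ 0.58804265 -0.31504987  0.87596648] 20.425
```

The knob rests in exactly the same place both times, so it is at the stop; the extra few mm was give in the grip and tool tilt. Handing in.

```bash
python3 -c "
from station import *
print(finish_job())"
```

```text
the job is handed in; nothing more can be done
None
```

The pink stone is seated in the chuck with its collar flat on the face, the lever is turned clockwise to its stop, the gripper is clear of everything, and the job is handed in at about 20 s of the 56 s allowed; no verdict was returned.

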